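# Slide a heat-spreader plate out over the end of the bench ledge

### The job

On the raised blue ledge lies a thin, bare aluminium plate. With the fingertips only, first push it back until its long side lies flush along the fence on the far side of the ledge, then push it along the fence towards the end where the low tray stands (not towards the tall bin) until about a third of its length sticks out past the end of the ledge over the tray, so that its edge can be got hold of later. Leave it lying flat and flush with the fence; do not lift it or let it tip or fall, and leave the other things where they are.

Things in the scene. Friction and masses are not known exactly. Their poses are not given: they have to be found in the camera images.
- plate: Flat aluminium plate, 100 mm (its x) by 150 mm (its y) by 6 mm thick, 0.17 to 0.33 kg, dark marks at its corners, a dull square on top. It lies loose on the ledge, askew by up to 7 degrees, the middle of its far side 12 to 30 mm clear of the fence, nothing overhanging. A push of under 7 N slides it. Origin: centre of its underside; z up. It balances while less than half its length overhangs.
- ledge: Blue riser with a smooth flat top at height 50 mm, 160 mm deep (its x) by 320 mm long (its y); fixed. Origin: centre of its footprint on the bench; its x points away from the robot, to within 12 degrees. Along its whole far side runs a steel fence 8 mm thick, 14 mm high above the top, its inner face at x = +72 mm in this frame. The ends are open at y = +160 mm and y = -160 mm. The top is a 12 mm board on two cross supports.
- tray: Low open black tray, 160 x 110 mm, 20 mm high, fixed on the bench at one end of the ledge (which end varies). Its origin (centre of its underside) is 225 mm along the ledge's y, one way or the other, from the ledge's origin; its axes are parallel to the ledge's. It marks the end over which the plate must stick out. When a third of the plate (50 mm) sticks out, the plate's centre is 90 mm from the tray's origin along the ledge.
- bin: Grey open bin with scrap, 130 x 110 mm, 75 mm high (taller than the ledge), fixed at the other end of the ledge, at the same distance as the tray (10 mm gap from the ledge's end). Origin: centre of its underside.
- jar: Bystander: small jar, 26 mm wide, 35 mm high, loose on the ledge's top near a front corner (at ledge x = -62 mm, y about +145 mm). It is clear of the strip that the plate takes when flush with the fence. Origin: centre of its underside.
- adapter: Bystander: black power adapter box, 50 x 110 x 32 mm, loose on the bench beyond the fence. Origin: centre of its underside.
- cup: Bystander: upturned paper cup, 76 mm wide at the foot, 85 mm high, loose beyond the fence. Origin: centre of its underside.
- bottle: Bystander: white bottle, 48 mm wide, 120 mm high, loose beyond the fence. Origin: centre of its underside.
- driver: Bystander: screwdriver, 160 mm long, lying on the bench on the robot's side of the ledge. Origin: under its middle.
- stick: Bystander: small white memory stick, 18 x 50 x 9 mm, on the bench on the robot's side of the ledge. Origin: centre of its underside.
- brush: Bystander: small brush, 150 mm long, lying on the bench beyond the right-hand end of the row. Origin: under its middle.
There are look-alikes about, which are no part of the job. Several things have the shape of the plate; the one meant has the colours described above. What is shaped like the tray but purple is not meant.

How it is judged:
By the outcome, as a careful person would: the job done as asked, in the order asked, and still so for the second after the job is handed in, with the robot touching nothing.
It also fails if it takes over 51 s, if anything falls off the work surface, if the arm or the gripper's body presses on something with over 40 N, if the wrist force passes 120 N, or if a joint passes its speed limit or range.

### The arm

A 7-joint arm with a two-finger parallel gripper is mounted at the origin on the work surface. World frame = base frame: x ahead of the robot, y to its left, z up, the work surface at z = 0. Lengths are in m, angles in rad, forces in N, time in s.
With the tool pointing down it reaches from about 0.4 to 0.85 m from the base axis. Payload 4.5 kg.
Tool frame: the origin (TCP) lies between the finger pads; the fingertips stand r.finger_overhang ahead of it and the grasp point (between the pads) lies 8 mm behind it (r.finger_overhang is the distance from the TCP to the fingertips, in m); z points along the fingers, x is the direction in which the jaws open and shut, and the axes are right-handed (so a half turn about z gives the same grasp; the last joint's range is limited). The gripper opens to 88 mm and grips with 3 to 60 N. Pads are 18 mm wide; open, the fingers measure 123 mm over their backs; the gripper's body (75 mm by 187 mm) begins 45 mm behind the grasp point.
Start: joints at [-1.071, 0.689, -0.195, 1.565, 0.157, 0.902, -0.215], TCP at [0.281, 0.558, 0.25] pointing down, gripper open.
Joint ranges: [-3.01, 3.01], [-0.46, 2.08], [-1.47, 1.51], [0.13, 2.56], [-1, 4.14], [0.04, 2.09], [-2.66, 2.66]. Speed limits (rad/s): [2.57, 2.57, 3.14, 3.14, 3.14, 3.14, 3.14].

### API

Orientations are given as a unit quaternion [x, y, z, w].
In Python, from plant import r gives the robot as it stands.
- The arm moves only by the tool move_arm, never from a script. Its argument "targets" is a list that holds one entry, the list of rows, each a list of 7 numbers: the turn, a rotation vector about the world's x, y, z in rad, then the shift along the world's x, y, z in m, then the opening, from 0 (shut) to 1 (fully open). A call has 1 to 5 rows; each row shifts and turns the pose as measured when the row begins; what a row does not reach is not made up. A row lasts 1/10 s, in which the tool goes at most 50 mm and 8.59 degrees, less where a joint would pass 70% of its speed; a pose out of reach is approached as far as the arm can. A call with a gripper value outside its range is refused whole. The fingers move at their own pace and stop on an object; "force" is the grip in N (left out, the last holds). Time passes only in rows, so rows that do not move let the fingers close. It gives the time, the measured TCP pose, the force and the opening at its end, in the units of the state.
- r.get_state(): the state, without advancing time (a new reading comes with each control period).
- r.snapshot(name): name is "scene" or "top" or "wrist"; returns a dict with "frame" (384x512x3 uint8, red, green, blue), "K" (3x3 intrinsics, pixels), "T" (4x4, takes a point from camera to world coordinates). Camera axes: x right, y up, looking along -z (the intrinsics and any distortion apply to the point x, -y, -z); pixel columns grow to the right and rows downward; lengths in m; the calibration is good to about 2 mm. A picture is of the moment at which its call begins. There is no depth.
- r.finish_job(): hands the job in, once; it reports no verdict.
Trained networks look in a picture, given as the dict that the camera call returned (one of the last four; its "shot" number tells which), for a name from the list of things; names that differ only in an ending like _2 or _b are one class to them, and where a whole thing is asked for, a point or a joint stands for the part that bears it (a point fixed in the world has none). Each returns a list of dicts, best first, with "score" (0 to 1); they miss things now and then, are a little off and sometimes report something else, mostly with a low value. They report only what shows in the picture. A call takes as long as a camera call. They do not tell look-alikes from the thing itself.
- r.find_in(picture, query): "centre" ([row, column] in pixels, amid what is visible of it).
The state is a dict: "clock": time; "q": joint angles; "qd": joint speeds; "joint_torque": joint torques, N m; "tool_pos": TCP position; "eef_rot": TCP orientation; "contact_force": force on the tool from outside, world axes, zero at the start; "moment": the same for the moment, N m; "opening": opening from 0.0 (shut) to 1.0 (fully open).
Only numpy, scipy, OpenCV 4.12 (cv2) and the standard library are available. Lean on these libraries where they do the work, as an engineer would, in place of code of your own. Each camera call takes 0.05 s, during which the arm holds its last target. There are 200 camera calls.

## Working session

There is one attempt and no reset: what is moved stays moved. The work goes in short steps, Python scripts to look and compute and a tool call to move; the robot and the scene stay as the last step left them, time stands still between calls to the robot, and variables do not carry over. Pictures are saved under pics/ and viewed, about 8 in all and at most 12, crops included, and the job is handed in when it is done.

Besides the shell and the picture viewer there is one more tool, called by a JSON object that holds its "fn" and its "kwargs", one argument or row to a line. move_arm: Moves the arm, as the interface text tells. Its arguments: {"type":"object","properties":{"targets":{"type":"array","items":{"type":"array","items":{"type":"array","items":{"type":"number"}}}},"force":{"type":"number"}},"required":["targets"]}

```bash
mkdir -p pics; cat > h.py <<'E'
import numpy as np,cv2
from plant import r
def snap(n,f=None):
    s=r.snapshot(n)
    if f: cv2.imwrite('pics/'+f,s['frame'][:,:,::-1])
    return s
def ray(s,px,z):  # px=(col,row)
    K,T=np.array(s['K']),np.array(s['T'])
    d=np.linalg.inv(K)@[px[0],px[1],1]; d=T[:3,:3]@(d*[1,-1,-1]); o=T[:3,3]
    return o+d*(z-o[2])/d[2]
def proj(s,P):
    K,T=np.array(s['K']),np.array(s['T'])
    c=T[:3,:3].T@(np.array(P)-T[:3,3]); p=K@(c*[1,-1,-1]); return p[:2]/p[2]
E
python3 - <<'E'
from h import *
a=snap('top','t0.png'); b=snap('scene','s0.png')
im=np.hstack([cv2.imread('pics/t0.png'),]);cv2.imwrite('pics/t0b.png',cv2.resize(im,(800,600),interpolation=cv2.INTER_CUBIC))
print({k:a[k] for k in a if k!='frame'}); print(r.finger_overhang, r.get_state())
for q in ['plate','tray','ledge','bin','jar']:
    for s in (a,):
        for o in r.find_in(s,q)[:4]: print(q,o, ray(s,o['centre'][::-1],.05).round(3))
E
```

```text
{'K': array([[348.49699927,   0.        , 261.53902771],
       [  0.        , 348.49699927, 190.0824463 ],
       [  0.        ,   0.        ,   1.        ]]), 'T': array([[ 0.02030645,  0.99752582, -0.06730445,  0.46662941],
       [-0.99968411,  0.01926099, -0.01614602, -0.07742047],
       [-0.01480972,  0.06761106,  0.99760183,  1.00262296],
       [ 0.        ,  0.        ,  0.        ,  1.        ]]), 'shot': 1}
0.011 {'clock': 0.1, 'q': array([-1.07118712,  0.68988063, -0.19451834,  1.56621969,  0.15733019,
        0.9025042 , -0.21506245]), 'qd': array([ 5.92998854e-04, -2.20122168e-03, -9.89594322e-04, -9.09615385e-04,
        3.39701340e-05,  1.23082120e-03, -2.39426469e-03]), 'joint_torque': array([-2.25396710e-03, -5.28498495e+01, -1.27142821e+00, -1.53838098e+01,
       -5.25957718e-02,  1.95940411e-03,  6.10590814e-05]), 'tool_pos': array([0.28051943, 0.55790744, 0.24900776]), 'eef_rot': array([ 8.51184459e-01,  5.24866042e-01, -6.48066648e-04,  4.84463630e-04]), 'contact_force': array([-0.64633197,  0.94915693, -0.39997787]), 'moment': array([-0.04708387,  0.02832523, -0.05652993]), 'opening': 0.9998166033759631}
plate {'centre': [273.0, 304.8], 'score': 0.94} [ 0.309 -0.183  0.05 ]
plate {'centre': [171.2, 255.5], 'score': 0.61} [ 0.583 -0.044  0.05 ]
plate {'centre': [185.8, 256.7], 'score': 0.33} [ 0.542 -0.048  0.05 ]
tray {'centre': [172.2, 332.3], 'score': 0.66} [ 0.584 -0.255  0.05 ]
tray {'centre': [247.2, 394.6], 'score': 0.64} [ 0.384 -0.424  0.05 ]
ledge {'centre': [190.7, 255.0], 'score': 0.92} [ 0.529 -0.044  0.05 ]
ledge {'centre': [191.1, 203.9], 'score': 0.3} [0.525 0.096 0.05 ]
bin {'centre': [175.4, 174.2], 'score': 0.59} [0.567 0.18  0.05 ]
jar {'centre': [169.3, 333.4], 'score': 0.31} [ 0.592 -0.258  0.05 ]
```

View pics/t0b.png

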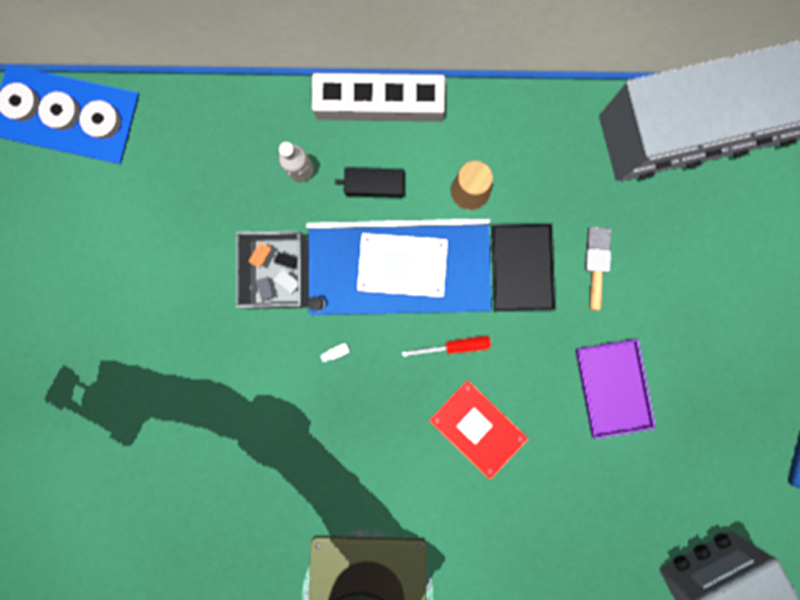

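View pics/s0.png

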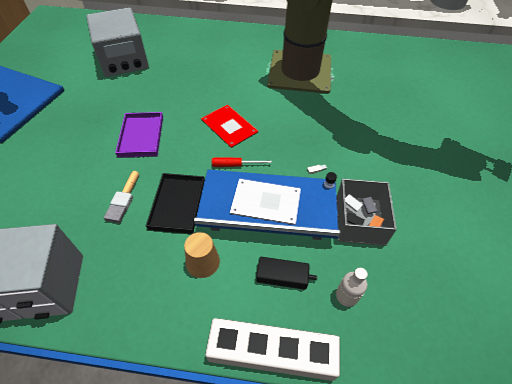

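The pictures show three plate-like or tray-like pairs to tell apart. The pale plate on the blue ledge, at about (402,265) in the enlarged top view, is the one meant: bare metal, dull square, dark corner marks. The red plate at (478,430) is a look-alike. The black tray is at the right end at (523,267), which is world -y, and the purple one is a look-alike. The bin and jar are at the left end.

```bash
cat >> h.py <<'E'
def measure(s,plot=None):
    f=s['frame']; hsv=cv2.cvtColor(f,cv2.COLOR_RGB2HSV)
    roi=np.zeros(f.shape[:2],np.uint8)
    for_=np.array([proj(s,p) for p in [(.42,.14,.05),(.66,.14,.05),(.66,-.36,.05),(.42,-.36,.05)]])
    cv2.fillPoly(roi,[for_.astype(np.int32)],1)
    w=((hsv[...,1]<60)&(hsv[...,2]>150)&(roi>0)).astype(np.uint8)
    n,l,st,_=cv2.connectedComponentsWithStats(w)
    for i in range(1,n):
        if st[i,4]<60: continue
        ys,xs=np.where(l==i); z=.056 if st[i,4]>1000 else .064
        P=np.array([ray(s,(x,y),z)[:2] for x,y in zip(xs,ys)],np.float32)
        (c,(a,b),t)=cv2.minAreaRect(P); print('white',st[i].tolist(),'c',np.round(c,4),'mean',P.mean(0).round(4),'size',round(a,4),round(b,4),'ang',round(t,2)); 
    b=((hsv[...,0]>100)&(hsv[...,0]<125)&(hsv[...,1]>150)&(roi>0)).astype(np.uint8)
    n,l,st,_=cv2.connectedComponentsWithStats(b|w); i=1+st[1:,4].argmax(); ys,xs=np.where(l==i)
    P=np.array([ray(s,(x,y),.05)[:2] for x,y in zip(xs,ys)],np.float32)
    (c,(a,bb),t)=cv2.minAreaRect(P); print('ledge',np.round(c,4),a,bb,t)
    print('corners',cv2.boxPoints((c,(a,bb),t)).round(4).tolist())
E
python3 - <<'E'
from h import *
a=snap('top','t1.png'); measure(a)
im=cv2.imread('pics/t1.png')[130:210,140:370]
cv2.imwrite('pics/t1c.png',cv2.resize(im,(800,278),interpolation=cv2.INTER_CUBIC))
b=snap('scene'); measure(b)
for q in ['plate','tray','ledge','bin','jar']:
    for o in r.find_in(b,q)[:3]: print(q,o, ray(b,o['centre'][::-1],.05).round(3))
E
```

```text
white [196, 142, 84, 5, 217] c [0.6575 0.0062] mean [0.6554 0.0299] size 0.0111 0.2266 ang 2.48
white [229, 149, 58, 41, 2076] c [ 0.5877 -0.0489] mean [ 0.5876 -0.0491] size 0.1527 0.1025 ang 86.88
white [187, 153, 5, 43, 136] c [0.5701 0.1357] mean [0.564 0.134] size 0.1148 0.0109 ang 1.95
white [205, 219, 19, 12, 128] c [0.4321 0.0641] mean [0.4333 0.0619] size 0.0205 0.0507 ang 24.34
white [257, 221, 29, 7, 90] c [ 0.4385 -0.0894] mean [ 0.4384 -0.0889] size 0.0083 0.0762 ang 8.75
ledge [ 0.5854 -0.0419] 0.16419100761413574 0.3225748538970947 2.310086727142334
corners [[0.4968999922275543, 0.11590000241994858], [0.5098999738693237, -0.20640000700950623], [0.6740000247955322, -0.19979999959468842], [0.6610000133514404, 0.12250000238418579]]
white [307, 165, 20, 7, 92] c [0.4792 0.063 ] mean [0.4802 0.0619] size 0.0163 0.0466 ang 25.69
white [230, 179, 71, 45, 2286] c [ 0.5889 -0.0504] mean [ 0.5907 -0.0497] size 0.1508 0.1 ang 86.96
white [194, 218, 146, 15, 410] c [ 0.6608 -0.0419] mean [ 0.6605 -0.0355] size 0.0074 0.3188 ang 2.43
ledge [ 0.5812 -0.0454] 0.15018624067306519 0.3254670798778534 2.434751510620117
corners [[0.4993000030517578, 0.11400000005960464], [0.5131000280380249, -0.2110999971628189], [0.6632000207901001, -0.20479999482631683], [0.6492999792098999, 0.12039999663829803]]
plate {'centre': [128.1, 231.7], 'score': 0.88} [ 0.36  -0.171  0.05 ]
plate {'centre': [204.0, 267.4], 'score': 0.85} [ 0.596 -0.045  0.05 ]
plate {'centre': [218.2, 265.1], 'score': 0.67} [ 0.635 -0.046  0.05 ]
tray {'centre': [134.0, 141.7], 'score': 0.96} [ 0.418 -0.407  0.05 ]
tray {'centre': [203.9, 172.8], 'score': 0.76} [ 0.627 -0.263  0.05 ]
ledge {'centre': [217.9, 265.2], 'score': 0.77} [ 0.634 -0.046  0.05 ]
bin {'centre': [211.6, 367.0], 'score': 0.84} [0.584 0.185 0.05 ]
jar {'centre': [178.5, 331.5], 'score': 0.73} [0.498 0.103 0.05 ]
```

View pics/t1c.png

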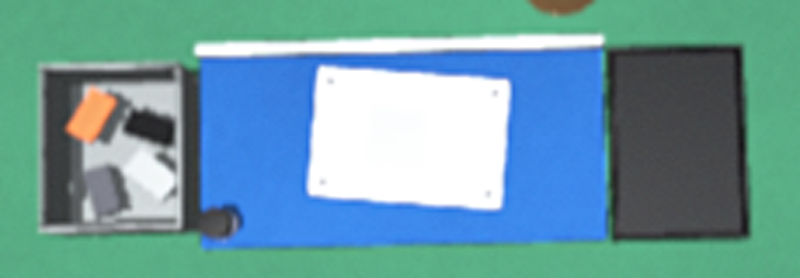

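Both cameras agree. The ledge is at about (0.585,-0.044) with yaw +2.4°. The plate is at about (0.588,-0.049), skewed -5.5° to the ledge with roughly 19 mm clear, and its size (0.151×0.100) is right. The crop confirms the white plate with corner marks, so I'll go to a point in front of it with the jaws open along the ledge.

{"fn": "move_arm", "kwargs": {
  "targets": [
    [[0, 0, 0.127, 0.015, -0.041, 0, 1], [0, 0, 0.127, 0.015, -0.041, 0, 1], [0, 0, 0.127, 0.015, -0.041, 0, 1], [0, 0, 0.127, 0.015, -0.041, 0, 1], [0, 0, 0, 0.015, -0.041, 0, 1]]
  ]
}}

```text
clock: 1.2
tool_pos: [0.3523, 0.355, 0.2499]
eef_rot: [0.679, 0.734, 0.002, -0.004]
contact_force: [1.2, 0.3, -0.4]
opening: 1.0
```

{"fn": "move_arm", "kwargs": {
  "targets": [
    [[0, 0, 0, 0.015, -0.041, 0, 1], [0, 0, 0, 0.015, -0.041, 0, 1], [0, 0, 0, 0.015, -0.041, 0, 1], [0, 0, 0, 0.015, -0.041, 0, 1], [0, 0, 0, 0.015, -0.041, 0, 1]]
  ]
}}

```text
clock: 1.7
tool_pos: [0.4302, 0.1417, 0.2511]
eef_rot: [0.679, 0.734, 0.003, -0.003]
contact_force: [0.2, 0.4, 0.5]
opening: 0.999
```

{"fn": "move_arm", "kwargs": {
  "targets": [
    [[0, 0, 0, 0.014, -0.041, 0, 1], [0, 0, 0, 0.014, -0.041, 0, 1], [0, 0, 0, 0.014, -0.041, 0, 1], [0, 0, 0, 0.014, -0.041, 0, 1], [0, 0, 0, 0.014, -0.041, 0, 1]]
  ]
}}

```text
clock: 2.2
tool_pos: [0.5033, -0.0726, 0.2525]
eef_rot: [0.679, 0.734, 0.005, -0.002]
contact_force: [0.4, 0.1, -0.2]
opening: 1.0
```

```bash
cat >> h.py <<'E'
from scipy.spatial.transform import Rotation as R
O=np.array([.585,-.044]); TH=np.radians(2.4)
def turn(jawdeg):
    st=r.get_state(); a=np.radians(jawdeg)
    t=R.from_matrix(np.array([[np.cos(a),np.sin(a),0],[np.sin(a),-np.cos(a),0],[0,0,-1]]))
    d=R.concatenate([t,t*R.from_euler('z',np.pi)])*R.from_quat(st['eef_rot']).inv()
    return min(d.as_rotvec(),key=np.linalg.norm).round(4)
def l2w(p): c,s=np.cos(TH),np.sin(TH); return O+[c*p[0]-s*p[1],s*p[0]+c*p[1]]
def w2l(p): c,s=np.cos(TH),np.sin(TH); d=np.array(p[:2])-O; return np.array([c*d[0]+s*d[1],-s*d[0]+c*d[1]])
def status():
    st=r.get_state(); print(round(st['clock'],2),'pos',st['tool_pos'].round(4),'ledge',w2l(st['tool_pos']).round(4),'F',st['contact_force'].round(1),'op',st['opening'])
E
python3 - <<'E'
from h import *
s=snap('wrist','w0.png'); status(); print(turn(92.4)); print(s['T'].round(3))
print(l2w((-.085,-.008)))
for p in [(.072,.16,.05),(.072,-.16,.05),(-.08,-.16,.05),(-.08,.16,.05)]: print(p,proj(s,[*l2w(p[:2]),p[2]]).round(1))
E
```

```text
2.25 pos [ 0.5052 -0.0824  0.2521] ledge [-0.0813 -0.035 ] F [ 2.5 -5.8  0.6] op 1.0007700121485625
[-0.003   0.0063 -0.0234]
[[-0.077 -0.956 -0.283  0.43 ]
 [ 0.997 -0.071 -0.03  -0.08 ]
 [ 0.009 -0.285  0.959  0.387]
 [ 0.     0.     0.     1.   ]]
[ 0.50040956 -0.05555241]
(0.072, 0.16, 0.05) [412.9 301.5]
(0.072, -0.16, 0.05) [132.8 294.4]
(-0.08, -0.16, 0.05) [122.3 162.7]
(-0.08, 0.16, 0.05) [437.4 173. ]
```

View pics/w0.png

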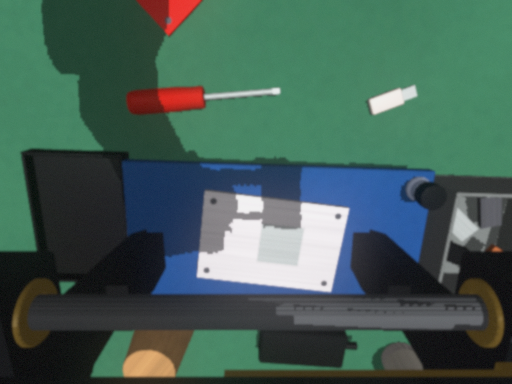

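The wrist view shows the ledge's front corners at (123,160) and (436,171), within 2 px of the prediction. The plate is at (273,240), and the tray is on the -y side. Now I'll correct the pose and descend.

{"fn": "move_arm", "kwargs": {
  "targets": [
    [[-0.003, 0.006, -0.023, -0.005, 0.026, 0, 1], [0, 0, 0, 0, 0, -0.04, 1], [0, 0, 0, 0, 0, -0.04, 1], [0, 0, 0, 0, 0, -0.04, 1], [0, 0, 0, 0, 0, -0.03, 1]]
  ]
}}

```text
clock: 2.75
tool_pos: [0.5067, -0.061, 0.1025]
eef_rot: [0.698, 0.716, 0.006, 0.007]
contact_force: [0.3, -0.1, 0.3]
opening: 1.0
```

{"fn": "move_arm", "kwargs": {
  "targets": [
    [[0, 0, 0, 0, 0, 0, 1]]
  ]
}}

```text
clock: 2.85
tool_pos: [0.5046, -0.0605, 0.0997]
eef_rot: [0.697, 0.717, 0.004, 0.005]
contact_force: [-0.9, 0.2, 0.2]
opening: 1.0
```

```bash
python3 - <<'E'
from h import *
status(); print(turn(92.4), l2w((-.085,-.008)))
E
```

```text
2.85 pos [ 0.5046 -0.0605  0.0997] ledge [-0.081  -0.0131] F [-0.9  0.2  0.2] op 0.9997407848275693
[0.0013 0.0119 0.0141] [ 0.50040956 -0.05555241]
```

{"fn": "move_arm", "kwargs": {
  "targets": [
    [[0.001, 0.012, 0.014, -0.006, 0.004, 0, 1], [0, 0, 0, 0, 0, -0.02, 1], [0, 0, 0, 0, 0, -0.01, 1], [0, 0, 0, 0, 0, 0, 1]]
  ]
}}

```text
clock: 3.25
tool_pos: [0.5009, -0.0552, 0.0736]
eef_rot: [0.691, 0.722, 0.002, 0.002]
contact_force: [-0.4, -0.8, 0.7]
opening: 0.998
```

```bash
python3 - <<'E'
from h import *
status(); print(turn(92.4))
E
```

```text
3.25 pos [ 0.5009 -0.0552  0.0736] ledge [-0.0845 -0.0077] F [-0.4 -0.8  0.7] op 0.9977094614361322
[-0.0002  0.0054 -0.002 ]
```

{"fn": "move_arm", "kwargs": {
  "targets": [
    [[0, 0.005, -0.002, 0, 0, -0.008, 1], [0, 0, 0, 0, 0, -0.002, 1], [0, 0, 0, 0.005, 0.0002, 0, 1], [0, 0, 0, 0.005, 0.0002, 0, 1]]
  ]
}}

```text
clock: 3.65
tool_pos: [0.5126, -0.055, 0.0659]
eef_rot: [0.692, 0.722, 0.001, 0.001]
contact_force: [-0.0, 0.3, -0.2]
opening: 1.003
```

```bash
python3 - <<'E'
from h import *
status(); print(turn(92.4))
E
```

```text
3.65 pos [ 0.5126 -0.055   0.0659] ledge [-0.0728 -0.0079] F [-0.   0.3 -0.2] op 1.002590801452019
[0.0002 0.0035 0.0004]
```

{"fn": "move_arm", "kwargs": {
  "targets": [
    [[0, 0.003, 0, -0.002, 0, -0.003, 1], [0, 0, 0, 0, 0, 0, 1]]
  ]
}}

```text
clock: 3.85
tool_pos: [0.5121, -0.055, 0.0631]
eef_rot: [0.692, 0.721, 0.001, 0.001]
contact_force: [0.6, -0.1, 1.0]
opening: 0.998
```

{"fn": "move_arm", "kwargs": {
  "targets": [
    [[0, 0, 0, 0.003, 0.0001, 0, 1], [0, 0, 0, 0.003, 0.0001, 0, 1], [0, 0, 0, 0.003, 0.0001, 0, 1]]
  ]
}}

```text
clock: 4.15
tool_pos: [0.5211, -0.0548, 0.0631]
eef_rot: [0.692, 0.721, 0.001, 0.001]
contact_force: [-0.7, -0.1, 0.1]
opening: 0.998
```

{"fn": "move_arm", "kwargs": {
  "targets": [
    [[0, 0, 0, 0.003, 0.0001, 0, 1], [0, 0, 0, 0.003, 0.0001, 0, 1], [0, 0, 0, 0.003, 0.0001, 0, 1], [0, 0, 0, 0.003, 0.0001, 0, 1], [0, 0, 0, 0.003, 0.0001, 0, 1]]
  ]
}}

```text
clock: 4.65
tool_pos: [0.5332, -0.0565, 0.0628]
eef_rot: [0.694, 0.72, -0.004, -0.001]
contact_force: [-2.6, -0.0, 1.8]
opening: 0.995
```

{"fn": "move_arm", "kwargs": {
  "targets": [
    [[0, 0, 0, 0.003, 0.0001, 0, 1], [0, 0, 0, 0.003, 0.0001, 0, 1]]
  ]
}}

```text
clock: 4.85
tool_pos: [0.5386, -0.056, 0.0627]
eef_rot: [0.693, 0.721, -0.004, -0.002]
contact_force: [-4.1, -0.2, 4.4]
opening: 1.0
```

```bash
python3 - <<'E'
from h import *
status(); print(turn(92.4))
s=snap('scene','s1.png'); measure(s)
im=cv2.imread('pics/s1.png')[150:250,140:400]
cv2.imwrite('pics/s1c.png',cv2.resize(im,(780,300),interpolation=cv2.INTER_CUBIC))
E
```

```text
4.85 pos [ 0.5386 -0.056   0.0627] ledge [-0.0468 -0.0101] F [-4.1 -0.2  4.4] op 1.0002227397702306
[ 0.0038 -0.0089  0.0028]
white [310, 165, 17, 7, 79] c [0.4789 0.0648] mean [0.4793 0.065 ] size 0.017 0.0429 ang 22.48
white [342, 179, 7, 46, 99] c [0.5693 0.1311] mean [0.5703 0.1308] size 0.0121 0.1282 ang 89.9
white [194, 185, 146, 48, 2676] c [ 0.6051 -0.0443] mean [ 0.6114 -0.0442] size 0.1097 0.3226 ang 2.48
ledge [ 0.5814 -0.0452] 0.1504025161266327 0.32546356320381165 2.332897901535034
corners [[0.49959999322891235, 0.11429999768733978], [0.5128999948501587, -0.21089999377727509], [0.6632000207901001, -0.20479999482631683], [0.6499000191688538, 0.12039999663829803]]
```

View pics/s1c.png

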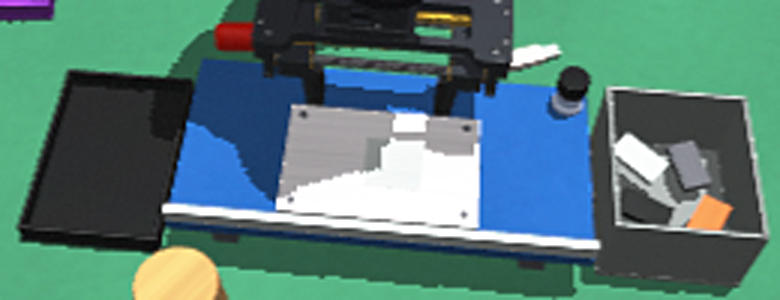

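The crop shows both fingers on the plate's front edge, with the plate's far left corner near the fence (right in this view, about (480,222)) and the other end still short of it. I'll continue gently, slightly higher.

{"fn": "move_arm", "kwargs": {
  "targets": [
    [[0.004, -0.009, 0.003, 0.002, 0.0001, 0.001, 1], [0, 0, 0, 0.003, 0.0001, 0, 1], [0, 0, 0, 0.003, 0.0001, 0, 1]]
  ]
}}

```text
clock: 5.2
tool_pos: [0.5456, -0.0552, 0.0634]
eef_rot: [0.692, 0.722, -0.001, -0.001]
contact_force: [-11.0, -0.1, 8.2]
opening: 1.006
```

```bash
python3 - <<'E'
from h import *
status(); print(turn(92.4))
E
```

```text
5.2 pos [ 0.5456 -0.0552  0.0634] ledge [-0.0398 -0.0095] F [-11.   -0.1   8.2] op 1.0058093054215218
[-0.0008 -0.0028 -0.001 ]
```

{"fn": "move_arm", "kwargs": {
  "targets": [
    [[0, 0, 0, 0.0015, 0.0001, 0.0003, 1]]
  ]
}}

```text
clock: 5.3
tool_pos: [0.5454, -0.0551, 0.0636]
eef_rot: [0.692, 0.722, -0.002, -0.002]
contact_force: [-4.2, -0.4, 1.7]
opening: 0.997
```

```bash
python3 - <<'E'
from h import *
status()
s=snap('scene','s2.png')
im=cv2.imread('pics/s2.png')[165:245,180:350]
cv2.imwrite('pics/s2c.png',cv2.resize(im,(800,376),interpolation=cv2.INTER_CUBIC))
E
```

```text
5.3 pos [ 0.5454 -0.0551  0.0636] ledge [-0.0401 -0.0094] F [-4.2 -0.4  1.7] op 0.9972195191799299
```

View pics/s2c.png

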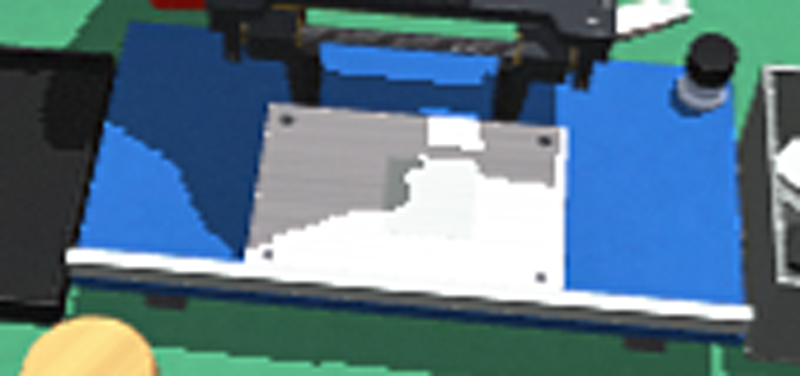

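{"fn": "move_arm", "kwargs": {
  "targets": [
    [[-0.001, -0.003, 0, 0.003, 0.0001, 0, 1], [0, 0, 0, 0.003, 0.0001, 0, 1]]
  ]
}}

```text
clock: 5.55
tool_pos: [0.5456, -0.0551, 0.0632]
eef_rot: [0.692, 0.722, -0.006, -0.005]
contact_force: [-8.7, -0.2, 7.0]
opening: 0.997
```

{"fn": "move_arm", "kwargs": {
  "targets": [
    [[0, 0, 0, 0.003, 0.0001, 0, 1]]
  ]
}}

```text
clock: 5.65
tool_pos: [0.5456, -0.0551, 0.0632]
eef_rot: [0.692, 0.722, -0.009, -0.007]
contact_force: [-8.5, 0.6, 6.0]
opening: 1.001
```

```bash
python3 - <<'E'
from h import *
status(); print(turn(92.4))
E
```

```text
5.65 pos [ 0.5456 -0.0551  0.0632] ledge [-0.0398 -0.0095] F [-8.5  0.6  6. ] op 1.0014208524987476
[ 0.0036 -0.0218 -0.0012]
```

The tool has stalled at -8.5 N with both fingertips bearing, so the plate is against the fence. Next I'll retreat, lift, turn the jaws 90° and part-close them.

{"fn": "move_arm", "kwargs": {
  "targets": [
    [[0.004, -0.011, 0, -0.008, 0, 0, 1], [0, -0.011, 0, -0.01, 0, 0.002, 1], [0, 0, 0, 0, 0, 0.03, 1], [0, 0, 0, 0, 0, 0.03, 1], [0, 0, 0, 0, 0, 0.03, 1]]
  ]
}}

```text
clock: 6.15
tool_pos: [0.5313, -0.0526, 0.1552]
eef_rot: [0.691, 0.723, 0.004, 0.001]
contact_force: [0.9, 0.6, 0.3]
opening: 1.003
```

{"fn": "move_arm", "kwargs": {
  "targets": [
    [[0, 0, -0.14, 0.007, 0.011, 0, 0.55], [0, 0, -0.14, 0.007, 0.011, 0, 0.55], [0, 0, -0.14, 0.007, 0.011, 0, 0.55], [0, 0, -0.14, 0.007, 0.011, 0, 0.55], [0, 0, -0.14, 0.007, 0.011, 0, 0.55]]
  ]
}}

```text
clock: 6.65
tool_pos: [0.5781, 0.0034, 0.1625]
eef_rot: [0.903, 0.429, 0.014, 0.01]
contact_force: [-0.0, 0.5, -0.3]
opening: 0.572
```

{"fn": "move_arm", "kwargs": {
  "targets": [
    [[0, 0, -0.14, 0.007, 0.011, 0, 0.55], [0, 0, -0.14, 0.007, 0.011, 0, 0.55], [0, 0, -0.14, 0.007, 0.011, 0, 0.55], [0, 0, -0.14, 0.007, 0.011, 0, 0.55], [0, 0, -0.14, 0.007, 0.011, 0, 0.55]]
  ]
}}

```text
clock: 7.15
tool_pos: [0.6227, 0.0644, 0.1649]
eef_rot: [0.996, 0.081, 0.019, 0.015]
contact_force: [0.7, 0.5, 0.3]
opening: 0.55
```

{"fn": "move_arm", "kwargs": {
  "targets": [
    [[0, 0, 0, 0, 0, 0, 0.55], [0, 0, 0, 0, 0, 0, 0.55]]
  ]
}}

```text
clock: 7.35
tool_pos: [0.6255, 0.0682, 0.1653]
eef_rot: [0.996, 0.085, 0.022, 0.014]
contact_force: [-0.6, -0.2, 1.1]
opening: 0.553
```

```bash
python3 - <<'E'
from h import *
status(); print(turn(2.4), l2w((.015,.1)))
s=snap('top','t2.png'); measure(s)
im=cv2.imread('pics/t2.png')[130:210,180:370]
a=cv2.resize(im,(780,328),interpolation=cv2.INTER_CUBIC)
s=snap('scene','s3.png'); measure(s)
im=cv2.imread('pics/s3.png')[165:235,180:345]
b=cv2.resize(im,(780,270),interpolation=cv2.INTER_CUBIC)
cv2.imwrite('pics/c3.png',np.vstack([a,b]))
E
```

```text
7.35 pos [0.6255 0.0682 0.1653] ledge [0.0451 0.1104] F [-0.6 -0.2  1.1] op 0.5529293590631579
[ 0.0275  0.0443 -0.1276] [0.59579928 0.05654042]
white [214, 142, 71, 40, 2163] c [ 0.6086 -0.0257] mean [ 0.6085 -0.0434] size 0.1078 0.1923 ang 1.08
white [187, 178, 5, 18, 63] c [0.5359 0.1345] mean [0.5313 0.1345] size 0.0463 0.0109 ang 1.95
white [205, 219, 19, 12, 132] c [0.4319 0.064 ] mean [0.4332 0.0619] size 0.021 0.0507 ang 25.1
white [258, 221, 28, 7, 73] c [ 0.4387 -0.0907] mean [ 0.4393 -0.0947] size 0.0083 0.0735 ang 8.75
ledge [ 0.5844 -0.0431] 0.16309326887130737 0.32074353098869324 2.0700228214263916
corners [[0.49709999561309814, 0.11420000344514847], [0.5087000131607056, -0.20630000531673431], [0.6717000007629395, -0.2003999948501587], [0.660099983215332, 0.1200999990105629]]
white [307, 165, 12, 7, 60] c [0.4837 0.0545] mean [0.4835 0.0539] size 0.017 0.0277 ang 25.68
white [194, 187, 106, 40, 2177] c [ 0.6103 -0.0888] mean [ 0.6117 -0.0548] size 0.1031 0.2332 ang 2.39
white [319, 229, 21, 4, 63] c [0.6551 0.0956] mean [0.655  0.0956] size 0.0073 0.0434 ang 2.19
ledge [ 0.5812 -0.0454] 0.15047506988048553 0.3254682421684265 2.477015256881714
corners [[0.49900001287460327, 0.11389999836683273], [0.5131000280380249, -0.21119999885559082], [0.6633999943733215, -0.20469999313354492], [0.649399995803833, 0.12039999663829803]]
```

View pics/c3.png

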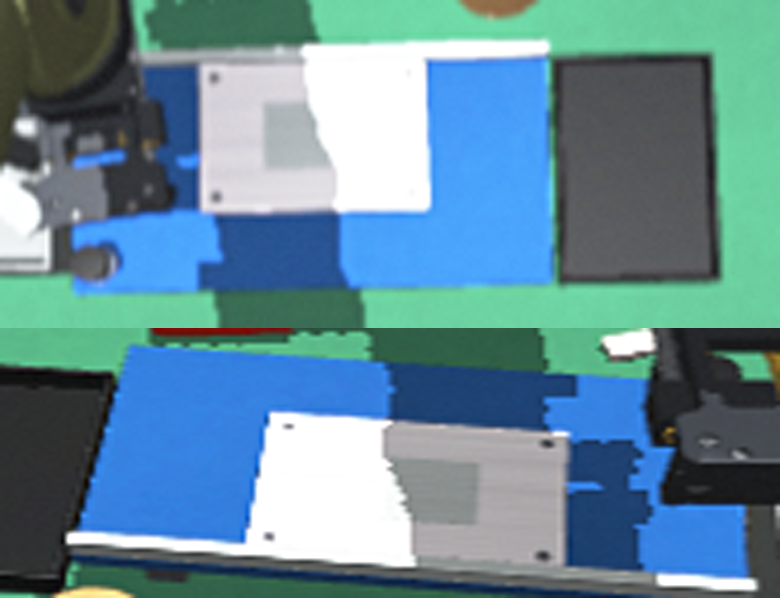

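The top half shows the plate against the fence, with its ends at about x=200 and 430 in the crop. The tool is at the left, beyond the plate's end. I'll check the residual angle with line fits.

```bash
cat >> h.py <<'E'
def edge(s,A,B,z,chan='S',half=.012,n=60):
    """fit line to the strongest saturation step across segment A-B given in ledge coords; returns ledge pts fit"""
    S=cv2.cvtColor(s['frame'],cv2.COLOR_RGB2HSV)[...,1] if chan=='S' else s['frame'][...,0]
    S=cv2.GaussianBlur(S.astype(np.float32),(0,0),.7)
    A,B=np.array(A),np.array(B); t=(B-A)/np.linalg.norm(B-A); nn=np.array([-t[1],t[0]]); off=np.linspace(-half,half,49); out=[]
    for u in np.linspace(0,1,n):
        P=[proj(s,[*l2w(A+u*(B-A)+o*nn),z]) for o in off]; P=np.array(P,np.float32)
        v=cv2.remap(S,P[:,:1],P[:,1:],cv2.INTER_LINEAR)[:,0]; g=np.abs(np.gradient(v)); k=g>.5*g.max()
        out.append(A+u*(B-A)+nn*(off[k]*g[k]).sum()/g[k].sum())
    vx,vy,x,y=cv2.fitLine(np.array(out,np.float32),cv2.DIST_HUBER,0,.001,.001).ravel()
    return np.round([x*1e3,y*1e3],1), round(float(np.degrees(np.arctan2(vy,vx))%180),2)
E
python3 - <<'E'
from h import *
for n in ('top','scene'):
    s=snap(n); print(n)
    print('front plate',edge(s,(-.028,-.07),(-.028,.06),.056))
    print('ledge front R',edge(s,(-.08,-.15),(-.08,.1),.05)) 
    print('ledge right',edge(s,(-.07,-.16),(.06,-.16),.05)) 
    print('plate right',edge(s,(-.02,-.08),(.06,-.08),.056,half=.015)) 
    print('plate left',edge(s,(-.02,.07),(.06,.07),.056,half=.015)) 
    print('fence top inner',edge(s,(.072,-.15),(.072,-.09),.064,half=.006))
    print('fence top outer',edge(s,(.08,-.15),(.08,-.0),.064,half=.006))
E
```

```text
top
front plate (array([-31.7,   2.5], dtype=float32), 90.16)
ledge front R (array([-81.2,   8.1], dtype=float32), 89.82)
ledge right (array([  -7.6, -163.2], dtype=float32), 0.08)
plate right (array([ 19.1, -78.6], dtype=float32), 0.35)
plate left (array([25.8, 74.8], dtype=float32), 179.39)
fence top inner (array([  68.2, -103.7], dtype=float32), 89.91)
fence top outer (array([ 80.9, -75. ], dtype=float32), 90.0)
scene
front plate (array([-29.1,  -8.5], dtype=float32), 89.86)
ledge front R (array([-79.2,   8.5], dtype=float32), 90.04)
ledge right (array([  -6.5, -161.8], dtype=float32), 179.55)
plate right (array([ 20. , -78.6], dtype=float32), 0.04)
plate left (array([24.6, 72.7], dtype=float32), 179.8)
fence top inner (array([  71.4, -120. ], dtype=float32), 90.1)
fence top outer (array([ 84.9, -85.7], dtype=float32), 89.71)
```

```bash
python3 - <<'E'
from h import *
s=snap('wrist','w1.png')
print('front plate',edge(s,(-.029,-.065),(-.029,.03),.056,half=.008))
print('ledge front',edge(s,(-.08,-.15),(-.08,.02),.05,half=.008)) 
print('fence inner/plate',edge(s,(.071,-.065),(.071,.03),.056,half=.008)) 
print('fence outer',edge(s,(.08,-.1),(.08,.03),.064,half=.006))
print('plate right',edge(s,(-.02,-.078),(.06,-.078),.056,half=.01)); print('ledge right',edge(s,(-.06,-.16),(.06,-.16),.05,half=.01))
p=proj(s,[*l2w((.072,-.03)),.056]); print(p, s['T'][:3,3])
im=cv2.imread('pics/w1.png')
x,y=p.astype(int); x=np.clip(x,80,432);y=np.clip(y,60,324)
cv2.imwrite('pics/w1c.png',np.hstack([cv2.resize(im,(400,300)),cv2.resize(im[y-60:y+60,x-80:x+80],(400,300),interpolation=cv2.INTER_CUBIC)]))
E
```

```text
front plate (array([-30. , -20.1], dtype=float32), 89.51)
ledge front (array([0., 0.], dtype=float32), 0.0)
fence inner/plate (array([ 76.9, -18.6], dtype=float32), 92.61)
fence outer (array([0., 0.], dtype=float32), 0.0)
plate right (array([  8.5, -73.9], dtype=float32), 179.76)
ledge right (array([0., 0.], dtype=float32), 0.0)
[264.97365969 340.45223774] [0.60643023 0.14076485 0.29760183]h.py:50: RuntimeWarning: invalid value encountered in divide
  out.append(A+u*(B-A)+nn*(off[k]*g[k]).sum()/g[k].sum())
```

View pics/w1c.png

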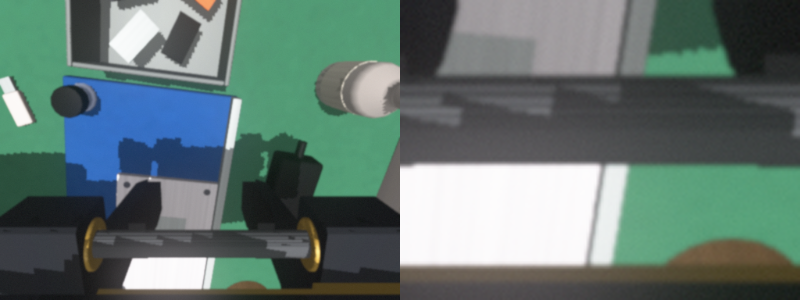

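The wrist crop shows the plate touching the fence's inner face with no blue between, so it is flush. Now I'll line up behind the plate's bin-side end and descend.

{"fn": "move_arm", "kwargs": {
  "targets": [
    [[0.027, 0.044, -0.127, -0.027, -0.014, 0, 0.55], [0, 0, 0, 0, 0, 0, 0.55]]
  ]
}}

```text
clock: 7.8
tool_pos: [0.5966, 0.0515, 0.1653]
eef_rot: [1.0, 0.017, -0.001, -0.0]
contact_force: [0.8, -0.5, 0.3]
opening: 0.55
```

```bash
python3 - <<'E'
from h import *
status(); print(turn(2.4), l2w((.017,.097)))
E
```

```text
7.8 pos [0.5966 0.0515 0.1653] ledge [0.0156 0.0949] F [ 0.8 -0.5  0.3] op 0.5503388627244971
[-0.0003 -0.0029  0.0077] [0.59792315 0.0536268 ]
```

{"fn": "move_arm", "kwargs": {
  "targets": [
    [[0, -0.003, 0.007, 0.001, 0.003, -0.035, 0.55], [0, 0, 0, 0, 0, -0.03, 0.55], [0, 0, 0, 0, 0, -0.02, 0.55], [0, 0, 0, 0, 0, -0.003, 0.55], [0, 0, 0, 0, 0, 0, 0.55]]
  ]
}}

```text
clock: 8.3
tool_pos: [0.6004, 0.0527, 0.0769]
eef_rot: [1.0, 0.022, 0.004, -0.001]
contact_force: [-0.4, 0.2, 0.5]
opening: 0.548
```

```bash
python3 - <<'E'
from h import *
status(); print(turn(2.4), l2w((.017,.097)))
E
```

```text
8.3 pos [0.6004 0.0527 0.0769] ledge [0.0195 0.096 ] F [-0.4  0.2  0.5] op 0.5477715565416894
[-0.0016  0.0082 -0.0024] [0.59792315 0.0536268 ]
```

{"fn": "move_arm", "kwargs": {
  "targets": [
    [[-0.001, 0.008, -0.002, -0.003, 0, -0.007, 0.55], [0, 0, 0, 0, 0, -0.005, 0.55], [0, 0, 0, 0, 0, 0, 0.55]]
  ]
}}

```text
clock: 8.6
tool_pos: [0.5991, 0.0527, 0.0666]
eef_rot: [1.0, 0.021, 0.002, -0.0]
contact_force: [-0.5, -1.1, -0.3]
opening: 0.55
```

```bash
python3 - <<'E'
from h import *
status(); print(turn(2.4), l2w((.017,.097)))
E
```

```text
8.6 pos [0.5991 0.0527 0.0666] ledge [0.0181 0.096 ] F [-0.5 -1.1 -0.3] op 0.5502394351279303
[-0.0011  0.0042 -0.0009] [0.59792315 0.0536268 ]
```

{"fn": "move_arm", "kwargs": {
  "targets": [
    [[-0.001, 0.004, 0, -0.001, 0, -0.003, 0.55], [0, 0, 0, 0, -0.003, 0, 0.55], [0, 0, 0, 0, -0.004, 0, 0.55], [0, 0, 0, 0, -0.004, 0, 0.55]]
  ]
}}

```text
clock: 9.0
tool_pos: [0.5989, 0.0418, 0.0646]
eef_rot: [1.0, 0.022, 0.001, -0.0]
contact_force: [-0.2, -0.4, -0.4]
opening: 0.552
```

```bash
python3 - <<'E'
from h import *
status(); print(turn(2.4))
E
```

```text
9.0 pos [0.5989 0.0418 0.0646] ledge [0.0175 0.0852] F [-0.2 -0.4 -0.4] op 0.5515845742677011
[-0.0005  0.0023 -0.0024]
```

{"fn": "move_arm", "kwargs": {
  "targets": [
    [[0, 0.002, -0.002, 0.0002, -0.003, -0.001, 0.55], [0, 0, 0, 0.0002, -0.005, 0, 0.55], [0, 0, 0, 0.0002, -0.005, 0, 0.55]]
  ]
}}

```text
clock: 9.3
tool_pos: [0.5995, 0.0301, 0.064]
eef_rot: [1.0, 0.022, 0.0, -0.002]
contact_force: [-0.0, 1.2, 0.9]
opening: 0.551
```

{"fn": "move_arm", "kwargs": {
  "targets": [
    [[0, 0, 0, 0.0002, -0.005, 0, 0.55], [0, 0, 0, 0.0002, -0.005, 0, 0.55], [0, 0, 0, 0.0002, -0.005, 0, 0.55], [0, 0, 0, 0.0002, -0.005, 0, 0.55], [0, 0, 0, 0.0002, -0.005, 0, 0.55]]
  ]
}}

```text
clock: 9.8
tool_pos: [0.6005, 0.0035, 0.064]
eef_rot: [1.0, 0.022, 0.0, -0.002]
contact_force: [-0.5, 2.6, 0.9]
opening: 0.55
```

```bash
python3 - <<'E'
from h import *
status(); print(turn(2.4))
E
```

```text
9.8 pos [0.6005 0.0035 0.064 ] ledge [0.0175 0.0468] F [-0.5  2.6  0.9] op 0.5502920042828547
[-0.0048  0.0001 -0.0016]
```

{"fn": "move_arm", "kwargs": {
  "targets": [
    [[-0.004, 0, -0.001, 0.0002, -0.006, 0, 0.55], [0, 0, 0, 0.0003, -0.006, 0, 0.55], [0, 0, 0, 0.0002, -0.006, 0, 0.55], [0, 0, 0, 0.0003, -0.006, 0, 0.55], [0, 0, 0, 0.0002, -0.006, 0, 0.55]]
  ]
}}

```text
clock: 10.3
tool_pos: [0.6019, -0.0298, 0.0639]
eef_rot: [1.0, 0.021, 0.0, 0.0]
contact_force: [-0.3, 2.0, 0.9]
opening: 0.551
```

{"fn": "move_arm", "kwargs": {
  "targets": [
    [[0, 0, 0, 0.0003, -0.006, 0, 0.55], [0, 0, 0, 0.0002, -0.006, 0, 0.55], [0, 0, 0, 0.0003, -0.006, 0, 0.55], [0, 0, 0, 0.0002, -0.006, 0, 0.55]]
  ]
}}

```text
clock: 10.7
tool_pos: [0.603, -0.0561, 0.0639]
eef_rot: [1.0, 0.021, 0.0, 0.0]
contact_force: [-0.3, 2.5, 0.4]
opening: 0.548
```

```bash
python3 - <<'E'
from h import *
status(); print(turn(2.4))
s=snap('scene')
print('front plate',edge(s,(-.031,-.14),(-.031,-.03),.056,half=.008),'plate right',edge(s,(-.02,-.14),(.06,-.14),.056,half=.012),edge(s,(-.08,-.15),(-.08,.1),.05))
E
```

```text
10.7 pos [ 0.603  -0.0561  0.0639] ledge [ 0.0174 -0.0128] F [-0.3  2.5  0.4] op 0.5484542296432194
[ 0.0004  0.0003 -0.0001]
front plate (array([-29.1, -85. ], dtype=float32), 89.54) plate right (array([  20. , -135.7], dtype=float32), 175.25) (array([-82.1, -36. ], dtype=float32), 88.38)
```

{"fn": "move_arm", "kwargs": {
  "targets": [
    [[0, 0, 0, 0.0002, -0.006, 0, 0.55], [0, 0, 0, 0.0003, -0.006, 0, 0.55], [0, 0, 0, 0.0002, -0.006, 0, 0.55], [0, 0, 0, 0.0003, -0.005, 0, 0.55], [0, 0, 0, 0.0002, -0.004, 0, 0.55]]
  ]
}}

```text
clock: 11.25
tool_pos: [0.6041, -0.0866, 0.0639]
eef_rot: [1.0, 0.02, 0.0, 0.001]
contact_force: [-0.2, 2.2, 0.5]
opening: 0.552
```

```bash
python3 - <<'E'
from h import *
status(); print(turn(2.4))
a=[]
for n,(y0,y1,x0,x1) in (('top',(135,205,230,370)),('scene',(165,235,140,280))):
    s=snap(n); im=s['frame'][y0:y1,x0:x1,::-1]; a.append(cv2.resize(im,(600,300),interpolation=cv2.INTER_CUBIC)); print(n)
    print('plate right',edge(s,(-.02,-.2),(.055,-.2),.056,half=.02)); print('ledge right front part',edge(s,(-.07,-.16),(-.045,-.16),.05,half=.008))
cv2.imwrite('pics/c4.png',np.vstack(a))
E
```

```text
11.25 pos [ 0.6041 -0.0866  0.0639] ledge [ 0.0173 -0.0434] F [-0.2  2.2  0.5] op 0.5517891006939711
[0.0013 0.0001 0.0009]
top
plate right (array([  21.8, -203.5], dtype=float32), 179.87)
ledge right front part (array([ -56.5, -163. ], dtype=float32), 0.85)
scene
plate right (array([  32.5, -206.3], dtype=float32), 178.85)
ledge right front part (array([ -58.2, -160.6], dtype=float32), 172.87)
```

View pics/c4.png

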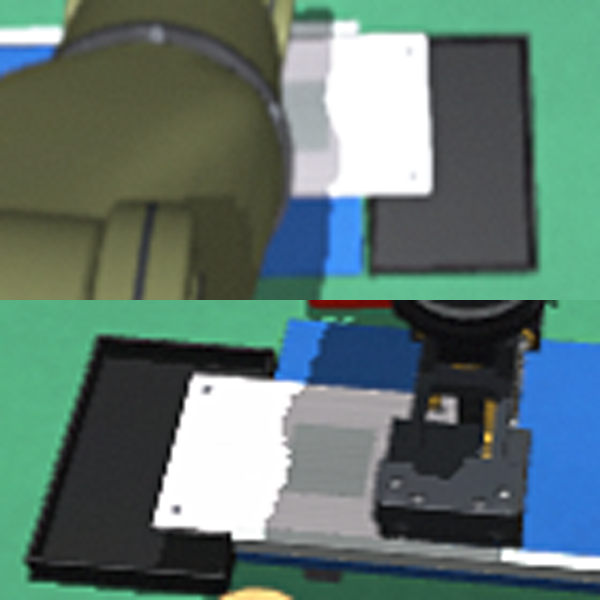

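The top half shows the plate at (430,115), sticking out about 41 mm past the ledge end at (365,230) and over the tray. I'll push 9 mm more.

{"fn": "move_arm", "kwargs": {
  "targets": [
    [[0, 0, 0, 0.0002, -0.004, 0, 0.55], [0, 0, 0, 0.0001, -0.003, 0, 0.55], [0, 0, 0, 0.0001, -0.002, 0, 0.55]]
  ]
}}

```text
clock: 11.65
tool_pos: [0.6043, -0.0961, 0.0638]
eef_rot: [1.0, 0.02, -0.0, 0.001]
contact_force: [-0.2, 1.5, 0.3]
opening: 0.549
```

{"fn": "move_arm", "kwargs": {
  "targets": [
    [[0, 0, 0, 0, 0, 0, 0.55], [0, 0, 0, 0, 0.01, 0, 0.55], [0, 0, 0, 0, 0.01, 0.01, 0.55], [0, 0, 0, 0, 0.01, 0.04, 0.55], [0, 0, 0, 0, 0.01, 0.04, 0.55]]
  ]
}}

```text
clock: 12.15
tool_pos: [0.5999, -0.0561, 0.1518]
eef_rot: [1.0, 0.019, -0.006, 0.002]
contact_force: [0.9, -0.5, 0.2]
opening: 0.555
```

{"fn": "move_arm", "kwargs": {
  "targets": [
    [[0, 0, 0, -0.03, 0.03, 0.03, 0.55], [0, 0, 0, -0.04, 0.03, 0, 0.55], [0, 0, 0, -0.04, 0.03, 0, 0.55], [0, 0, 0, -0.04, 0.03, 0, 0.55], [0, 0, 0, 0, 0, 0, 0.55]]
  ]
}}

```text
clock: 12.65
tool_pos: [0.452, 0.069, 0.1903]
eef_rot: [1.0, 0.022, 0.004, 0.001]
contact_force: [-0.2, -0.2, -0.1]
opening: 0.553
```

```bash
python3 - <<'E'
from h import *
status(); print(turn(2.4))
a=[]
for n,(y0,y1,x0,x1) in (('top',(135,205,230,370)),('scene',(165,235,140,280))):
    s=snap(n); im=s['frame'][y0:y1,x0:x1,::-1]; a.append(cv2.resize(im,(600,300),interpolation=cv2.INTER_CUBIC)); print(n)
    print('plate right',edge(s,(-.02,-.21),(.055,-.21),.056,half=.015)); print('ledge right front part',edge(s,(-.07,-.16),(-.045,-.16),.05,half=.008))
    print('plate left',edge(s,(-.02,-.061),(.055,-.061),.056,half=.01)); print('front',edge(s,(-.030,-.2),(-.030,-.165),.056,half=.008),edge(s,(-.030,-.15),(-.030,-.08),.056,half=.008)); print('ledge front', edge(s,(-.08,-.15),(-.08,.1),.05,half=.008))
cv2.imwrite('pics/c5.png',np.vstack(a))
E
```

```text
12.65 pos [0.452  0.069  0.1903] ledge [-0.1282  0.1185] F [-0.2 -0.2 -0.1] op 0.5531101174543548
[ 0.0018  0.007  -0.0014]
top
plate right (array([  23. , -213.6], dtype=float32), 0.67)
ledge right front part (array([ -57.8, -163.1], dtype=float32), 1.13)
plate left (array([ 27.4, -60. ], dtype=float32), 0.24)
front (array([ -31.3, -182.9], dtype=float32), 89.08) (array([ -32.5, -109.9], dtype=float32), 89.12)
ledge front (array([-81.1, -10.6], dtype=float32), 89.77)
scene
plate right (array([  16.6, -214.3], dtype=float32), 0.79)
ledge right front part (array([ -59.1, -160.4], dtype=float32), 173.56)
plate left (array([ 17.5, -62.4], dtype=float32), 179.95)
front (array([ -35.7, -182.6], dtype=float32), 91.58) (array([ -29.7, -122.6], dtype=float32), 89.99)
ledge front (array([-79. ,  -6.8], dtype=float32), 90.05)
```

View pics/c5.png

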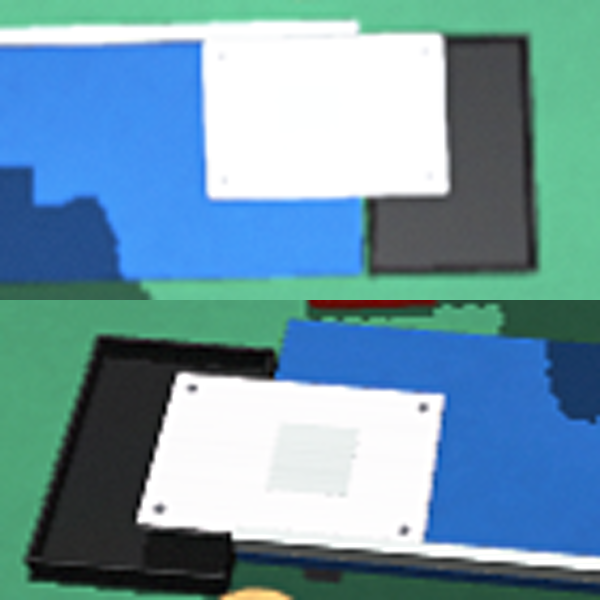

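The overhang measures 50 to 53 mm (top 50.5, scene about 52-54), flat and over the tray. The line fits disagree on the angle by about 0.6° between cameras, so I'll reseat the plate gently against the fence with both fingers. That also verifies the contact position.

{"fn": "move_arm", "kwargs": {
  "targets": [
    [[0, 0, 0.14, 0.006, -0.022, 0, 1], [0, 0, 0.14, 0.006, -0.022, 0, 1], [0, 0, 0.14, 0.006, -0.022, 0, 1], [0, 0, 0.14, 0.006, -0.022, 0, 1], [0, 0, 0.14, 0.006, -0.022, 0, 1]]
  ]
}}

```text
clock: 13.25
tool_pos: [0.4972, -0.0484, 0.1924]
eef_rot: [0.928, 0.373, 0.013, 0.001]
contact_force: [-0.4, -0.3, 0.2]
opening: 0.982
```

{"fn": "move_arm", "kwargs": {
  "targets": [
    [[0, 0, 0.14, 0.006, -0.022, 0, 1], [0, 0, 0.14, 0.006, -0.022, 0, 1], [0, 0, 0.14, 0.006, -0.022, 0, 1], [0, 0, 0.14, 0.006, -0.022, 0, 1], [0, 0, 0.14, 0.006, -0.022, 0, 1]]
  ]
}}

```text
clock: 13.75
tool_pos: [0.5345, -0.1743, 0.1936]
eef_rot: [0.739, 0.673, 0.015, 0.001]
contact_force: [-0.3, 0.9, -0.5]
opening: 1.001
```

{"fn": "move_arm", "kwargs": {
  "targets": [
    [[0, 0, 0, 0, 0, 0, 1], [0, 0, 0, 0, 0, 0, 1]]
  ]
}}

```text
clock: 13.95
tool_pos: [0.536, -0.1824, 0.1932]
eef_rot: [0.744, 0.668, 0.015, 0.003]
contact_force: [0.7, 0.6, -0.1]
opening: 0.998
```

```bash
python3 - <<'E'
from h import *
status(); print(turn(92.4), l2w((-.07,-.137)))
E
```

```text
13.95 pos [ 0.536  -0.1824  0.1932] ledge [-0.0548 -0.1363] F [ 0.7  0.6 -0.1] op 0.9978602864025277
[-0.0173  0.0252  0.1493] [ 0.52079837 -0.18381112]
```

{"fn": "move_arm", "kwargs": {
  "targets": [
    [[-0.017, 0.025, 0.146, -0.015, -0.001, 0, 1], [0, 0, 0, 0, 0, -0.04, 1], [0, 0, 0, 0, 0, -0.04, 1], [0, 0, 0, 0, 0, -0.015, 1], [0, 0, 0, 0, 0, 0, 1]]
  ]
}}

```text
clock: 14.45
tool_pos: [0.5232, -0.1818, 0.0974]
eef_rot: [0.695, 0.719, 0.001, 0.003]
contact_force: [-1.1, 0.0, 0.6]
opening: 0.997
```

```bash
python3 - <<'E'
from h import *
status(); print(turn(92.4), l2w((-.07,-.137)))
E
```

```text
14.45 pos [ 0.5232 -0.1818  0.0974] ledge [-0.0675 -0.1351] F [-1.1  0.   0.6] op 0.9974338933742176
[0.0026 0.0059 0.0073] [ 0.52079837 -0.18381112]
```

{"fn": "move_arm", "kwargs": {
  "targets": [
    [[0.003, 0.006, 0.007, -0.003, -0.001, -0.02, 1], [0, 0, 0, 0, 0, -0.01, 1], [0, 0, 0, 0, 0, 0, 1]]
  ]
}}

```text
clock: 14.75
tool_pos: [0.5223, -0.1811, 0.0688]
eef_rot: [0.693, 0.721, 0.001, 0.001]
contact_force: [0.1, 0.7, 0.7]
opening: 1.004
```

```bash
python3 - <<'E'
from h import *
status(); print(turn(92.4))
E
```

```text
14.75 pos [ 0.5223 -0.1811  0.0688] ledge [-0.0684 -0.1344] F [0.1 0.7 0.7] op 1.0044256491052044
[0.0005 0.0033 0.0012]
```

{"fn": "move_arm", "kwargs": {
  "targets": [
    [[0, 0.003, 0.001, 0, 0, -0.005, 1], [0, 0, 0, 0.005, 0.0002, 0, 1], [0, 0, 0, 0.005, 0.0002, 0, 1], [0, 0, 0, 0.005, 0.0002, 0, 1]]
  ]
}}

```text
clock: 15.15
tool_pos: [0.5401, -0.1805, 0.0666]
eef_rot: [0.693, 0.721, 0.001, 0.002]
contact_force: [0.0, -0.5, 0.2]
opening: 1.002
```

```bash
python3 - <<'E'
from h import *
status(); print(turn(92.4))
E
```

```text
15.15 pos [ 0.5401 -0.1805  0.0666] ledge [-0.0505 -0.1345] F [ 0.  -0.5  0.2] op 1.0017761149130189
[0.0019 0.0045 0.0011]
```

{"fn": "move_arm", "kwargs": {
  "targets": [
    [[0.001, 0.004, 0.001, 0, 0, -0.003, 1], [0, 0, 0, 0, 0, 0, 1]]
  ]
}}

```text
clock: 15.35
tool_pos: [0.542, -0.1805, 0.064]
eef_rot: [0.692, 0.722, 0.001, 0.001]
contact_force: [0.1, -0.2, 0.1]
opening: 1.001
```

{"fn": "move_arm", "kwargs": {
  "targets": [
    [[0, 0, 0, 0.003, 0.0001, 0, 1], [0, 0, 0, 0.003, 0.0001, 0, 1]]
  ]
}}

```text
clock: 15.55
tool_pos: [0.5477, -0.1805, 0.064]
eef_rot: [0.692, 0.722, 0.0, 0.001]
contact_force: [-0.2, 0.7, 0.2]
opening: 1.001
```

```bash
python3 - <<'E'
from h import *
status(); print(turn(92.4))
E
```

```text
15.55 pos [ 0.5477 -0.1805  0.064 ] ledge [-0.043  -0.1348] F [-0.2  0.7  0.2] op 1.0009795873742906
[0.0009 0.002  0.0006]
```

{"fn": "move_arm", "kwargs": {
  "targets": [
    [[0, 0, 0, 0.002, 0.0001, 0, 1], [0, 0, 0, 0.002, 0.0001, 0, 1]]
  ]
}}

```text
clock: 15.75
tool_pos: [0.5506, -0.1804, 0.0638]
eef_rot: [0.692, 0.722, -0.001, -0.0]
contact_force: [-4.5, 0.4, 3.5]
opening: 0.998
```

{"fn": "move_arm", "kwargs": {
  "targets": [
    [[0, 0, 0, 0.002, 0.0001, 0, 1]]
  ]
}}

```text
clock: 15.85
tool_pos: [0.5507, -0.1804, 0.0636]
eef_rot: [0.692, 0.721, -0.003, -0.001]
contact_force: [-6.4, 1.1, 5.1]
opening: 1.003
```

{"fn": "move_arm", "kwargs": {
  "targets": [
    [[0, 0, 0, 0.003, 0.0001, 0, 1]]
  ]
}}

```text
clock: 15.95
tool_pos: [0.5508, -0.1805, 0.0634]
eef_rot: [0.692, 0.721, -0.005, -0.003]
contact_force: [-9.1, 0.1, 6.9]
opening: 0.997
```

```bash
python3 - <<'E'
from h import *
status(); print(turn(92.4))
E
```

```text
15.95 pos [ 0.5508 -0.1805  0.0634] ledge [-0.0399 -0.1349] F [-9.1  0.1  6.9] op 0.9966520466235578
[ 0.0022 -0.0118  0.0009]
```

The tool stalled at ledge x = -39.9 mm, against -39.8 before, so the plate was already flush. I'll retreat and check.

{"fn": "move_arm", "kwargs": {
  "targets": [
    [[0.002, -0.011, 0, -0.008, 0, 0, 1], [0, 0, 0, -0.012, 0, 0.003, 1], [0, 0, 0, -0.01, 0, 0.04, 1], [0, 0, 0, -0.02, 0, 0.04, 1], [0, 0, 0, -0.04, 0.02, 0.03, 1]]
  ]
}}

```text
clock: 16.45
tool_pos: [0.4673, -0.1618, 0.1738]
eef_rot: [0.693, 0.721, 0.003, 0.001]
contact_force: [0.8, 0.2, 0.3]
opening: 0.998
```

{"fn": "move_arm", "kwargs": {
  "targets": [
    [[0, 0, 0, -0.03, 0.04, 0.02, 1], [0, 0, 0, -0.01, 0.045, 0, 1], [0, 0, 0, 0, 0.045, 0, 1], [0, 0, 0, 0, 0.04, 0, 1], [0, 0, 0, 0, 0, 0, 1]]
  ]
}}

```text
clock: 16.95
tool_pos: [0.4281, 0.0138, 0.1993]
eef_rot: [0.694, 0.72, 0.01, 0.007]
contact_force: [0.5, -0.0, -0.1]
opening: 1.0
```

```bash
python3 - <<'E'
from h import *
a=[]
for n in ('top','scene'):
    s=snap(n); im=s['frame'][90:270,110:410,::-1]; a.append(cv2.resize(im,(500,300),interpolation=cv2.INTER_CUBIC)); print(n)
    print('plate right',edge(s,(-.02,-.21),(.055,-.21),.056,half=.015)); print('ledge right front part',edge(s,(-.07,-.16),(-.045,-.16),.05,half=.008))
    print('plate left',edge(s,(-.02,-.061),(.055,-.061),.056,half=.01)); print('front',edge(s,(-.030,-.15),(-.030,-.07),.056,half=.008))
status(); cv2.imwrite('pics/c6.png',np.vstack(a))
E
```

```text
top
plate right (array([  37.8, -213.6], dtype=float32), 0.95)
ledge right front part (array([ -57.8, -163. ], dtype=float32), 1.38)
plate left (array([ 32.5, -60.2], dtype=float32), 0.64)
front (array([ -31.8, -115.7], dtype=float32), 90.52)
scene
plate right (array([  21.8, -214. ], dtype=float32), 0.22)
ledge right front part (array([ -60.2, -160.4], dtype=float32), 173.59)
plate left (array([ 17.5, -62.5], dtype=float32), 179.95)
front (array([ -29. , -113.5], dtype=float32), 90.41)
17.05 pos [0.4274 0.0083 0.1988] ledge [-0.1553  0.0588] F [-0.1 -0.4 -0.8] op 0.998429117885622
```

View pics/c6.png

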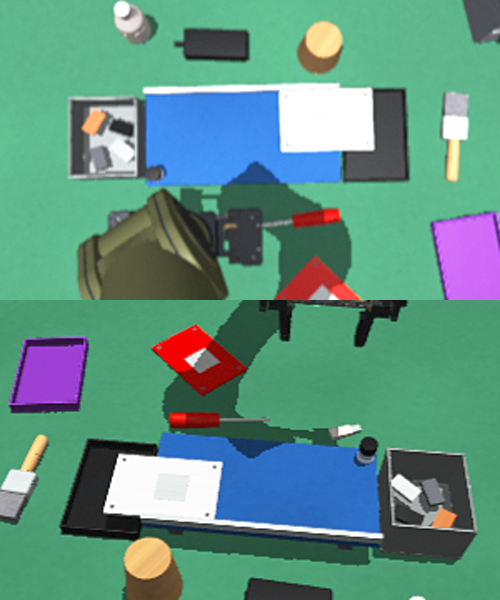

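The picture shows the plate flat and flush along the fence, over the tray. The jar, cup, adapter, screwdriver, stick and brush are in place, and the gripper is clear.

```bash
python3 -c "
from plant import r
print(r.finish_job())"
```

```text
the job is handed in; nothing more can be done
None
```

The plate is flush along the fence with about 50 mm of its length sticking out past the ledge's end over the black tray. I handed the job in at about 17 s on the robot's clock.

**What I did:** I pushed the plate back with both open fingertips until it stalled on the fence. I then pushed it along the fence with the fingers part-closed, and gave it one gentle reseating push against the fence. The force readings stayed at about 14 N or less.

**Flush with the fence:** The reseat stalled at ledge x = -39.9 mm, against -39.8 mm for the first push. In the last check both cameras put the plate's front edge within about 0.5° of parallel.

**Overhang:** The top camera gave 50.6 mm. The scene camera gave about 53.6 mm, but its fit of the ledge end was poor, skewed by 6°. The tool's position points to about 50 mm.

**Disagreements:**
- **Gap to the fence:** Before the push along the fence, the fixed cameras suggested a 2–3 mm gap. The wrist close-up showed no gap, and both pushes stalled at the same place.
- **Angle before the reseat:** The two cameras differed by up to about 0.9° in the plate's front-edge angle, which is why I did the reseat.

**Other things:** In the last picture the plate lies flat, the gripper is clear of everything, and the bystanders look unmoved. The bottle is visible only in the top view.

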